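Fence in and load a carton on a vibration table

TASK

Lay out the small carton on the green plate of the vibration table, ready for the stops to be bolted and the load taped: stand it in the bolted corner fence with its long side along the long fence bar and about 10 mm of play to both bars, and close its two open sides with the loose stops, the long stop along the open long side and the short stop across the open end, each square to the carton, centred on that side, rubber face towards the carton and with the same 10 mm of play. Lay the steel ballast block flat on the middle of the carton and the logger, display up, on the middle of the ballast, both lengthwise with the carton. Leave the tape roll, the screwdriver and the bolt tray where they are.

Things in the scene. Friction and masses are not known exactly. Their poses are not given: they have to be found in the camera images.
- shaker: Bench-top vibration table, fixed: white cabinet 270 x 270 mm with a green plate 290 x 290 mm on top; the plate's upper face is level, 105 mm above the bench. Origin: centre of its underside, on the bench. z up; x and y along the plate's edges.
- fence: L-shaped aluminium corner fence bolted on the green plate, fixed, bars 15 mm wide and 15 mm high. Origin: the inner corner of the L, at the height of the plate's upper face. The long bar's inner face lies on the origin's y axis and runs 150 mm to -y; the short bar's inner face lies on the x axis and runs 70 mm to -x. The carton's place is in the quadrant of negative x and negative y. z up.
- carton: Closed brown cardboard box with a strip of tape along its top, 110 mm (x) x 54 mm (y) x 60 mm high, about 0.2 kg. Origin: centre of its underside; z up. Starts on the mat.
- long_stop: The longer of two loose stops: aluminium bar 96 mm long (x), 30 mm wide (y), 18 mm high, with a black round clamping knob on its middle, 32 mm in diameter, from 18 to 44 mm above its underside. The bar's +y face is a 4 mm strip of black rubber (included in the 30 mm): the rubber face is 15 mm from the origin. Origin: centre of its underside, under the knob; z up. About 0.17 kg. Starts on the mat.
- short_stop: The shorter of two loose stops, 56 mm long (x), otherwise like long_stop: 30 mm wide (y), 18 mm high, black knob 32 mm in diameter from 18 to 44 mm, rubber face on +y, 15 mm from the origin. Origin: centre of its underside, under the knob; z up. About 0.11 kg. Starts on the mat.
- ballast: Plain dark steel block lying flat, 84 mm (x) x 44 mm (y) x 20 mm high, about 0.57 kg. Origin: centre of its underside; z up. Starts on the mat.
- logger: Vibration logger, a light grey plastic case 52 mm (x) x 36 mm (y) x 22 mm high with a small display and a black button on top, about 0.09 kg. Origin: centre of its underside; z up. Starts on the mat.
- tape_roll: Roll of brown packing tape lying flat on the mat among the kit, 76 mm in diameter, 46 mm high; leave it. Origin: centre of its underside. (The mat is a flat grey-blue sheet 270 x 330 mm, 3 mm thick, fixed on the bench; the vibration table stands on the robot's left or right, the mat on the other side.)
- screwdriver: Screwdriver with black handle, 190 mm long, lying on the bench beyond the work; leave it. Origin: underside of its middle; x towards the tip.
- bolt_tray: Grey open tray of bolts, 85 x 120 x 28 mm, on the bench beyond the work; leave it. Origin: centre of its underside.
Things that resemble listed ones, but are neither listed nor needed, are in the scene too. Leave any red look-alike of the short_stop alone. What is shaped like the long_stop but blue is not meant.

How it is judged:
At the end, for the whole second after the job is handed in: Carton flat on the plate, 2-18 mm from both bars, square (0.15 rad). Stops flat on the plate, rubber 2-19 mm from its open side and end, centred (15 mm long, 13 mm short), square (0.17). Ballast on carton, logger upright on ballast, centred (10 mm), lengthwise (0.17, 0.2 rad). All at rest (x of carton in the frame of fence between -0.045 and -0.029 m and y of carton in the frame of fence between -0.073 and -0.057 m and z of carton in the frame of fence between -0.004 and 0.004 m and angle between the x axis of carton and the y axis of fence, either way round below 0.15 rad and angle between each of carton, long_stop, short_stop, ballast, logger's own z axis and vertical below 0.08 rad and y of carton in the frame of long_stop between 0.044 and 0.061 m and x of carton in the frame of long_stop between -0.015 and 0.015 m and angle between the x axis of each of long_stop, ballast and the x axis of carton, either way round below 0.17 rad and z of long_stop in the frame of fence between -0.004 and 0.004 m and y of carton in the frame of short_stop between 0.072 and 0.089 m and x of carton in the frame of short_stop between -0.013 and 0.013 m and angle between the x axis of short_stop and the y axis of carton, either way round below 0.17 rad and z of short_stop in the frame of fence between -0.004 and 0.004 m and horizontal distance between ballast and carton below 0.01 m and z of ballast in the frame of carton between 0.056 and 0.064 m and horizontal distance between logger and ballast below 0.01 m and angle between the x axis of logger and the x axis of carton, either way round below 0.2 rad and z of logger in the frame of ballast between 0.016 and 0.024 m and linear speed of each of carton, long_stop, short_stop, ballast, logger below 0.01 m/s); the robot touches nothing.
It fails at once if the tape roll is pushed aside (more than 20 mm) (distance of tape_roll from where it was at the start of the episode above 0.02 m).
It fails at once if the screwdriver is moved (more than 20 mm) (distance of screwdriver from where it was at the start of the episode above 0.02 m).
It fails at once if the bolt tray is moved (more than 20 mm) (distance of bolt_tray from where it was at the start of the episode above 0.02 m).
It also fails if it takes over 125 s, if anything falls off the work surface, if the arm or the gripper's body presses on something with over 40 N, if the wrist force passes 120 N, or if a joint passes its speed limit or range.

ROBOT

A 6-joint arm with a two-finger parallel gripper is mounted at the origin on the work surface. World frame = base frame: x ahead of the robot, y to its left, z up, the work surface at z = 0. Lengths are in m, angles in rad, forces in N, time in s.
With the tool pointing down it reaches from about 0.275 to 0.825 m from the base axis. Payload 5.2 kg.
Tool frame: the origin (TCP) lies midway between the tips of the shut fingers; the grasp point (between the pads) lies 19 mm behind it; z points along the fingers, y is the line along which they close (so a half turn about z gives the same grasp; the last joint's range is limited). The gripper opens to 93 mm and grips with 3 to 60 N. Pads are 15 mm wide; open, the fingers measure 128 mm over their backs; the gripper's body (75 mm by 188 mm) begins 65 mm behind the grasp point.
Start: joints at [-1.517, 0.259, 1.535, -0, 1.348, -0.203], TCP at [0.14, -0.532, 0.219] pointing down, gripper open.
Joint ranges: [-3.14, 3.14], [-0.91, 2.08], [0.19, 2.58], [-1.22, 4.36], [0.22, 2.71], [-3.12, 3.12]. Speed limits (rad/s): [2.57, 2.57, 3.14, 3.14, 3.14, 3.14].

INTERFACE

Orientations are given as a 3x3 rotation matrix whose columns are the frame's x, y, z axes.
In Python, from rig import observe, optics, r gives the robot as it stands.
- The arm moves only by the shell command python3 -m inch 'ROWS' [FORCE]. ROWS is text: rows parted by semicolons, each of 7 numbers parted by spaces: the shift along the tool's x, y, z in mm, then the turn, a rotation vector about the tool's x, y, z in rad, then the opening, from 0 (shut) to 1 (fully open). In form: x y z rx ry rz hand; .... A call has exactly 10 rows; each row shifts and turns the commanded pose from where the row before left it, along the tool's axes as they then stand; what a row does not reach is not made up. A row lasts 1/12 s, in which the tool goes at most 41.7 mm and 7.16 degrees, less where a joint would pass 70% of its speed; a pose out of reach is approached as far as the arm can. A call with a gripper value outside its range is refused whole. The fingers move at their own pace and stop on an object; FORCE is the grip in N (left out, the last holds). Time passes only in rows, so rows that do not move let the fingers close, or fill a call up. It gives the time, the measured TCP pose, the force, the opening and the grip force at its end, in the units of the state.
- observe(): the state, without advancing time (a new reading comes with each control period).
- optics.grab_frame(name): name is "scene" or "top" or "wrist"; returns (picture, depth): 400x640x3 uint8, blue, green, red; 400x640 float32, m along the optical axis (not along the pixel's ray), 0 where there is no reading.
- optics.camera_info(name): a dict with "mtx" (3x3 intrinsics, pixels), "rvec" (rotation vector, rad) and "tvec" (3), from world to camera coordinates, as OpenCV has them. Camera axes: x right, y down, z forward; pixel columns grow to the right and rows downward; lengths in m; the calibration is good to about 2 mm. The wrist camera is an equidistant fisheye: a pixel r from the principal point sees the ray r / f radians off the axis. A picture is of the moment at which its call begins: read the wrist's pose just before it. camera_info takes no time and is no camera call; for the wrist camera it gives the pose at the moment of the call.
- r.finish_job(): hands the job in; it is judged then, once.
The state is a dict: "clock": time; "joints": joint angles; "joint_velocities": joint speeds; "effort": joint torques, N m; "eef_pos": TCP position; "ee_rot": TCP orientation; "contact_force": force on the tool from outside, world axes, zero at the start; "torque": the same for the moment, N m; "opening": finger opening in m; "gripper_force": force on a finger pad.
Only numpy, scipy, OpenCV 4.12 (cv2) and the standard library are available. Lean on these libraries where they do the work, as an engineer would, in place of code of your own. Each camera call takes 0.05 s, during which the arm holds its last target. There are 200 camera calls.

## Working session

There is one attempt and no reset: what is moved stays moved. The work goes in short steps, Python scripts to look and compute and a shell command to move; the robot and the scene stay as the last step left them, time stands still between calls to the robot, and variables do not carry over. Pictures are saved under pics/ and viewed, at most 17 in all, crops included, and the job is handed in when it is done.

```bash
ls; mkdir -p pics; python3 - <<'E'
from rig import observe, optics, r
import cv2,numpy as np
for n in("scene","top"):
    im,d=optics.grab_frame(n); cv2.imwrite(f"pics/{n}0.png",im); np.savez(f"pics/{n}0.npz",im=im,d=d)
    c=optics.camera_info(n); print(n,c)
s=observe(); print(s["clock"],s["eef_pos"],s["ee_rot"],s["opening"])
E
```

```text
pics
scene {'mtx': array([[361.08829347,   0.        , 318.5490962 ],
       [  0.        , 361.08829347, 199.79061901],
       [  0.        ,   0.        ,   1.        ]]), 'rvec': array([ 1.78725561,  1.83711894, -0.71343058]), 'tvec': array([ 0.03597383, -0.36185127,  1.27143379])}
top {'mtx': array([[408.44794377,   0.        , 318.5575217 ],
       [  0.        , 408.44794377, 189.56447127],
       [  0.        ,   0.        ,   1.        ]]), 'rvec': array([ 2.14346963, -2.19513818,  0.12887131]), 'tvec': array([0.01112508, 0.55954996, 1.04803028])}
0.1 [ 0.13966913 -0.53145522  0.21789678] [[ 9.67204120e-01  2.54000342e-01 -1.25274473e-04]
 [ 2.54000188e-01 -9.67202705e-01  1.68296809e-03]
 [ 3.06308661e-04 -1.65959341e-03 -9.99998576e-01]] 0.09315590007013522
```

View pics/scene0.png

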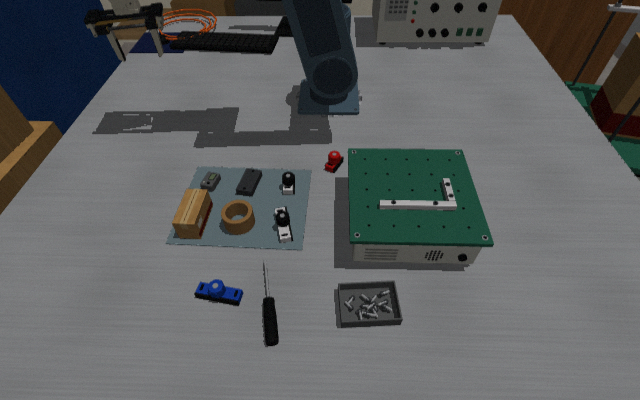

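View pics/top0.png

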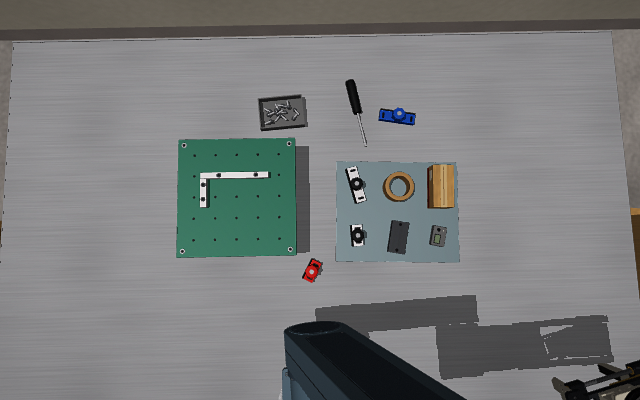

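The top view shows the plate on the left with its fence corner at about (200,172), the long bar running right and the short bar running down.
- **Long stop:** silver (356,184) or blue (398,116). I choose the silver one.
- **Short stop:** silver (358,236) or red (312,270). I choose the silver one.
- **Carton:** (441,186), which has the tape roll (399,186) beside it.
- **Ballast:** (398,237). **Logger:** (438,236).

Next I check these in a close crop and measure.

```bash
cat > h.py <<'E'
import numpy as np,cv2
from rig import observe,optics,r
def cam(n):
    c=optics.camera_info(n);R=cv2.Rodrigues(c["rvec"])[0];return c["mtx"],R,np.ravel(c["tvec"])
def cast(n,px,z,C=None):
    K,R,t=C or cam(n);px=np.asarray(px,float).reshape(-1,2)
    if n=="wrist":
        u=(px-K[:2,2])/[K[0,0],K[1,1]];th=np.linalg.norm(u,axis=1)
        d=np.c_[u*(np.sin(th)/np.maximum(th,1e-9))[:,None],np.cos(th)]
    else: d=np.c_[(px-K[:2,2])/[K[0,0],K[1,1]],np.ones(len(px))]
    d=d@R; o=-R.T@t
    return (o+d*((z-o[2])/d[:,2])[:,None])[:,:2]
def rect(n,mask,z,C=None):
    """largest blob of mask -> world rect (centre mm, sides mm, deg of long side)"""
    cs=cv2.findContours(mask.astype(np.uint8),cv2.RETR_EXTERNAL,cv2.CHAIN_APPROX_NONE)[0]
    c=max(cs,key=cv2.contourArea)
    p=cast(n,c.reshape(-1,2),z,C)*1000
    (x,y),(w,h),a=cv2.minAreaRect(p.astype(np.float32))
    if w<h:w,h,a=h,w,a+90
    return np.round([x,y,w,h,(a+90)%180-90],1)
E
python3 - <<'E'
from h import *
f=np.load("pics/top0.npz");im=f["im"];d=f["d"]
a=cv2.resize(im[155:265,330:465],None,fx=5.5,fy=5.0,interpolation=cv2.INTER_CUBIC)
cv2.imwrite("pics/crop1.png",a)
K,R,t=cam("top");h,w=d.shape
v,u=np.mgrid[:h,:w];P=(np.dstack([(u-K[0,2])/K[0,0]*d,(v-K[1,2])/K[1,1]*d,d])-t)@R
def box(u0,v0,u1,v1):
    m=np.zeros((h,w),bool);m[v0:v1,u0:u1]=1;return m
z=P[...,2]
for nm,b,zl,zh,zt in [("carton",(422,158,462,214),.045,.08,.063),("long",(340,160,372,208),.012,.06,.021),("short",(345,218,372,252),.012,.06,.021),("ballast",(382,212,415,258),.012,.04,.023),("logger",(424,220,452,252),.012,.04,.025),("tape",(380,168,418,206),.03,.06,.049),("fence",(190,160,280,215),.112,.135,.12),("plate",(150,120,320,270),.09,.125,.105)]:
    m=box(*b)&(z>zl)&(z<zh); print(nm,rect("top",m,zt),np.round(np.median(z[m]),4))
for b in((198,174,206,206),(206,170,270,180)):
    m=box(*b)&(z>.114)&(z<.135);print(rect("top",m,.12))
g=(im.min(2)>150)
m=box(190,160,280,215)&g;print("white fence",rect("top",m,.12))
E
```

```text
carton [ 559.3 -319.5  111.7   57.    -3.1] 0.063
long [ 573.4 -102.1   95.8   34.9   14.8] 0.0227
short [ 438.4 -100.4   55.6   33.6    3.9] 0.0357
ballast [ 431.1 -207.5   83.3   45.5  -11. ] 0.0231
logger [ 431.5 -312.5   51.6   38.7  -12.8] 0.0248
tape [ 562.2 -210.3   75.9   73.4   88.6] 0.0483
fence [556.2 203.1 164.8  85.1  89.7] 0.1201
plate [539.9 200.4 290.  289.6  89.7] 0.1054
[5.567e+02 2.790e+02 7.570e+01 1.210e+01 3.000e-01]
[591.  195.6 150.2  17.1 -89.7]
white fence [558.1 203.8 162.3  82.2 -89.6]
```

View pics/crop1.png

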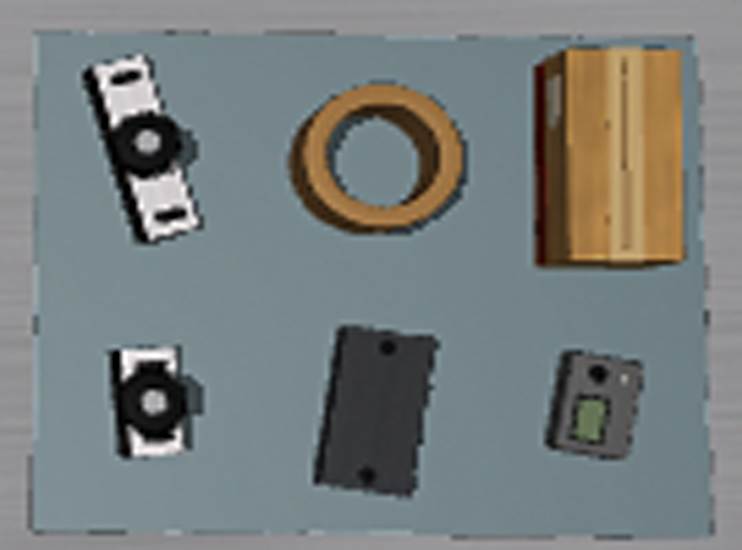

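```bash
cat > go.py <<'E'
# python3 go.py x y z psi_deg : turn about tool z, then shift (mm) in the turned tool axes
import sys;from h import *
x,y,z,p=map(float,sys.argv[1:5]);s=observe();R=s["ee_rot"];q=s["eef_pos"]*1000
psi=np.degrees(np.arctan2(R[1,0],R[0,0]));dp=(p-psi+180)%360-180
c,n=np.cos(np.radians(p)),np.sin(np.radians(p))
d=np.array([x,y,z])-q
print("t",round(s["clock"],2),"at",q.round(1),"psi",psi.round(1),"rz",round(-np.radians(dp),3),"shift",np.round([c*d[0]+n*d[1],n*d[0]-c*d[1],-d[2]],1),"q6",s["joints"][5].round(2),"open",round(s["opening"]*1000,1),"F",np.round(s["contact_force"],1),"g",round(s["gripper_force"],1))
E
python3 go.py 559.3 -320.5 218 -3.1
```

```text
t 0.1 at [ 139.7 -531.5  217.9] psi 14.7 rz 0.311 shift [ 4.076e+02 -2.333e+02 -1.000e-01] q6 -0.2 open 93.2 F [-0.1  1.1 -0.2] g 0.0
```

```bash
python3 -m inch '0 0 0 0 0 0.104 0.8;0 0 0 0 0 0.104 0.8;0 0 0 0 0 0.103 0.8;27 -15.5 0 0 0 0 0.8;27 -15.5 0 0 0 0 0.8;27 -15.5 0 0 0 0 0.8;27 -15.5 0 0 0 0 0.8;27 -15.5 0 0 0 0 0.8;27 -15.5 0 0 0 0 0.8;27 -15.5 0 0 0 0 0.8' 40 ; python3 -m inch '27 -15.5 0 0 0 0 0.8;27 -15.5 0 0 0 0 0.8;27 -15.5 0 0 0 0 0.8;27 -15.5 0 0 0 0 0.8;27 -15.5 0 0 0 0 0.8;27 -15.5 0 0 0 0 0.8;27 -15.5 0 0 0 0 0.8;26 -15.5 0 0 0 0 0.8;0 0 0 0 0 0 0.8;0 0 0 0 0 0 0.8' 
python3 go.py 559.3 -320.5 35 -3.1
python3 - <<'E'
from h import *
im,d=optics.grab_frame("wrist");cv2.imwrite("pics/w1.png",im);print(optics.camera_info("wrist"))
E
```

```text
clock: 0.93
eef_pos: [0.3354, -0.4327, 0.2183]
ee_rot: [[0.999, -0.054, -0.0], [-0.054, -0.999, 0.001], [-0.0, -0.001, -1.0]]
contact_force: [-0.8, -0.4, 0.8]
opening: 0.0741
gripper_force: 0.0
clock: 1.77
eef_pos: [0.5566, -0.3204, 0.2177]
ee_rot: [[0.999, -0.051, -0.001], [-0.051, -0.999, 0.001], [-0.001, -0.001, -1.0]]
contact_force: [-0.0, -0.8, 0.6]
opening: 0.0742
gripper_force: 0.0
t 1.77 at [ 556.6 -320.4  217.7] psi -2.9 rz 0.003 shift [  2.7  -0.  182.7] q6 0.93 open 74.2 F [-0.  -0.8  0.6] g 0.0
{'mtx': array([[309.70691629,   0.        , 320.44377016],
       [  0.        , 309.70691629, 197.49755613],
       [  0.        ,   0.        ,   1.        ]]), 'rvec': array([-2.02703544,  2.13890437,  0.28288767]), 'tvec': array([-0.29185762,  0.52323803,  0.53779884])}
```

View pics/w1.png

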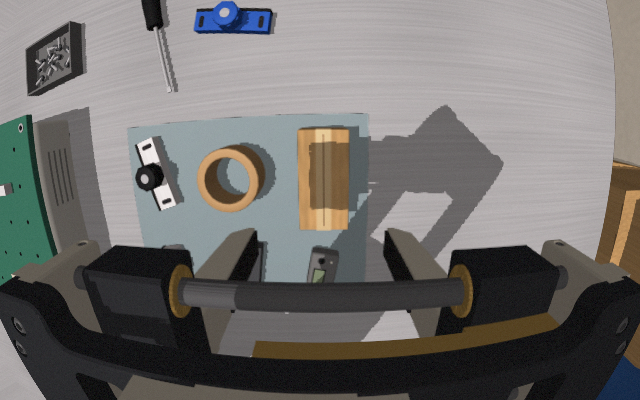

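The wrist view shows the carton at (323,180), the tape roll at (231,178) and the long stop at (155,174). I cast the carton's top corners to check the grasp.

```bash
python3 - <<'E'
from h import *
im=cv2.imread("pics/w1.png")
print(cast("wrist",[[299,129],[348,129],[349,229],[300,230],[231,178]],.063).round(4))
hsv=cv2.cvtColor(im,cv2.COLOR_BGR2HSV);m=(hsv[...,1]>70)&(hsv[...,0]>8)&(hsv[...,0]<28);m[:,:285]=0;m[:,365:]=0;m[:118]=0;m[236:]=0
print(rect("wrist",m,.063))
E
python3 -m inch '2.7 0 20 0 0 0 0.85;0 0 20 0 0 0 0.85;0 0 20 0 0 0 0.85;0 0 20 0 0 0 0.85;0 0 20 0 0 0 0.85;0 0 20 0 0 0 0.85;0 0 10 0 0 0 0.85;0 0 0 0 0 0 0.85;0 0 0 0 0 0 0.85;0 0 0 0 0 0 0.85' 40|head -2
python3 go.py 559.3 -320.5 35 -3.1
```

```text
[[ 0.6164 -0.3033]
 [ 0.6138 -0.3536]
 [ 0.5046 -0.351 ]
 [ 0.5064 -0.2968]
 [ 0.5695 -0.2257]]
[ 561.1 -325.3  110.4   53.5   -2.6]
clock: 2.65
eef_pos: [0.5587, -0.3228, 0.0901]
t 2.65 at [ 558.7 -322.8   90.1] psi -3.1 rz -0.001 shift [ 0.4 -2.3 55.1] q6 0.93 open 78.8 F [ 0.4  0.1 -0. ] g 0.0
```

```bash
python3 -m inch '1 0.5 15 0 0 0 0.85;0 0 15 0 0 0 0.85;0 0 15 0 0 0 0.85;0 0 10 0 0 0 0.85;0 0 0 0 0 0 0.5;0 0 0 0 0 0 0.5;0 0 0 0 0 0 0.45;0 0 0 0 0 0 0.4;0 0 0 0 0 0 0.4;0 0 0 0 0 0 0.4' 25
python3 go.py 559.3 -320.5 250 90
```

```text
clock: 3.48
eef_pos: [0.5601, -0.323, 0.035]
ee_rot: [[0.999, -0.054, 0.002], [-0.054, -0.999, -0.002], [0.002, 0.001, -1.0]]
contact_force: [0.1, 0.9, 4.4]
opening: 0.0537
gripper_force: 25.0
t 3.48 at [ 560.1 -323.    35. ] psi -3.1 rz -1.625 shift [   2.5   -0.8 -215. ] q6 0.93 open 53.7 F [0.1 0.9 4.4] g 25.0
```

```bash
python3 -m inch '0 0 -15 0 0 0 0.4;0 0 -20 0 0 0 0.4;0 0 -25 0 0 0 0.4;0 0 -25 0 0 0 0.4;0 0 -25 0 0 0 0.4;0 0 -25 0 0 0 0.4;0 0 -20 0 0 0 0.4;0 0 -10 0 0 0 0.4;0 0 0 0 0 -0.08 0.4;0 0 0 0 0 -0.105 0.4' |head -2
python3 -m inch '0 0 0 0 0 -0.12 0.4;0 0 0 0 0 -0.12 0.4;0 0 0 0 0 -0.12 0.4;0 0 0 0 0 -0.12 0.4;0 0 0 0 0 -0.12 0.4;0 0 0 0 0 -0.12 0.4;0 0 0 0 0 -0.12 0.4;0 0 0 0 0 -0.12 0.4;0 0 0 0 0 -0.12 0.4;0 0 0 0 0 -0.12 0.4'|head -2
python3 -m inch '0 0 0 0 0 -0.12 0.4;0 0 0 0 0 -0.12 0.4;12 0 0 0 0 0 0.4;24 0 0 0 0 0 0.4;30 0 0 0 0 0 0.4;30 0 0 0 0 0 0.4;30 0 0 0 0 0 0.4;30 0 0 0 0 0 0.4;30 0 0 0 0 0 0.4;30 0 0 0 0 0 0.4'|head -2
python3 go.py 547 205.5 137 90
```

```text
clock: 4.32
eef_pos: [0.5594, -0.3224, 0.1991]
clock: 5.15
eef_pos: [0.5589, -0.3219, 0.1974]
clock: 5.98
eef_pos: [0.5584, -0.1039, 0.198]
t 5.98 at [ 558.4 -103.9  198. ] psi 89.7 rz -0.004 shift [309.4 -11.4  61. ] q6 -0.38 open 54.0 F [-0.2 -0.2 -2.3] g 25.0
```

```bash
python3 -m inch '30 0 0 0 0 -0.004 0.4;30 -2 0 0 0 0 0.4;30 -2 0 0 0 0 0.4;30 -2 0 0 0 0 0.4;30 -2 0 0 0 0 0.4;30 -2 0 0 0 0 0.4;30 -2 0 0 0 0 0.4;30 0 0 0 0 0 0.4;25 0 0 0 0 0 0.4;15 0 0 0 0 0 0.4' |head -2
python3 -m inch '10 0 0 0 0 0 0.4;8 0 0 0 0 0 0.4;5 0 0 0 0 0 0.4;3 0 0 0 0 0 0.4;0 0 10 0 0 0 0.4;0 0 10 0 0 0 0.4;0 0 0 0 0 0 0.4;0 0 0 0 0 0 0.4;0 0 0 0 0 0 0.4;0 0 0 0 0 0 0.4'|head -2
python3 go.py 547 205.5 137 90
python3 - <<'E'
from h import *
print("wrist C",optics.camera_info("wrist"))
im,d=optics.grab_frame("wrist");cv2.imwrite("pics/w2.png",im)
im,d=optics.grab_frame("top");cv2.imwrite("pics/t2.png",im)
E
```

```text
clock: 6.82
eef_pos: [0.5447, 0.177, 0.1981]
clock: 7.65
eef_pos: [0.5466, 0.1992, 0.1788]
t 7.65 at [546.6 199.2 178.8] psi 90.2 rz 0.003 shift [ 6.3  0.4 41.8] q6 0.15 open 54.1 F [-0.  -0.3 -1.8] g 25.0
wrist C {'mtx': array([[309.70691629,   0.        , 320.44377016],
       [  0.        , 309.70691629, 197.49755613],
       [  0.        ,   0.        ,   1.        ]]), 'rvec': array([-2.87709903, -0.00310668, -0.00336543]), 'tvec': array([-0.54846978,  0.17009315,  0.40162561])}
```

View pics/w2.png

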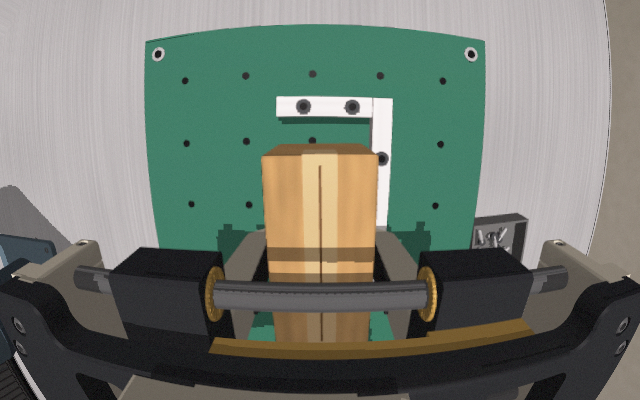

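The wrist view shows the held carton with its top far edge at about row 156, columns 263 to 378. The fence's inner corner is at about (372,117).

```bash
python3 - <<'E'
from h import *
K,R,t=cam("wrist");print("cam at",(-R.T@t).round(4))
print("inner corner, short bar end-inner",cast("wrist",[[372,117],[277,116],[278,97],[392,99]],.12).round(4))
zt=.1788-.032+.060
print("top far edge",cast("wrist",[[263,156],[378,156]],zt).round(4)," bottom far edge",cast("wrist",[[272,145],[369,145]],zt-.06).round(4))
print("base of inner corner?",cast("wrist",[[372,122],[277,122]],.105).round(4))
E
python3 go.py 547 205.5 137 90
```

```text
cam at [0.5471 0.2707 0.3445]
inner corner, short bar end-inner [[0.5849 0.2703]
 [0.5163 0.2707]
 [0.5171 0.2846]
 [0.5996 0.2842]]
top far edge [[0.5215 0.2528]
 [0.5735 0.2529]]  bottom far edge [[0.5164 0.2521]
 [0.5788 0.2522]]
base of inner corner? [[0.5875 0.2664]
 [0.5142 0.266 ]]
t 7.75 at [546.6 199.4 179. ] psi 90.2 rz 0.004 shift [ 6.1  0.4 42. ] q6 0.15 open 53.9 F [ 0.2 -0.3 -2.9] g 25.0
```

```bash
python3 -m inch '4 0 0 0 0 0 0.4;4 0 0 0 0 0 0.4;0 0 8 0 0 0 0.4;0 0 8 0 0 0 0.4;0 0 8 0 0 0 0.4;0 0 8 0 0 0 0.4;0 0 5 0 0 0 0.4;0 0 2.5 0 0 0 0.4;0 0 0 0 0 0 0.4;0 0 0 0 0 0 0.4' |head -2
python3 go.py 547.5 207.4 137 90
```

```text
clock: 8.58
eef_pos: [0.5463, 0.2075, 0.139]
t 8.58 at [546.3 207.5 139. ] psi 90.2 rz 0.004 shift [-0.1  1.2  2. ] q6 0.17 open 53.6 F [ 0.8 -0.1 -3. ] g 25.0
```

```bash
python3 -m inch '0 1 1 0 0 0 0.4;0 0 1.5 0 0 0 0.4;0 0 0 0 0 0 0.4;0 0 0 0 0 0 0.65;0 0 0 0 0 0 0.7;0 0 0 0 0 0 0.75;0 0 -10 0 0 0 0.75;0 0 -20 0 0 0 0.75;0 0 -30 0 0 0 0.75;0 0 -30 0 0 0 0.75' 
python3 go.py 573.4 -100 220 14.8
```

```text
clock: 9.42
eef_pos: [0.5467, 0.2075, 0.2278]
ee_rot: [[-0.004, 1.0, -0.002], [1.0, 0.004, -0.0], [-0.0, -0.002, -1.0]]
contact_force: [-0.2, -0.1, 0.0]
opening: 0.0695
gripper_force: 0.0
t 9.42 at [546.7 207.5 227.8] psi 90.2 rz 1.316 shift [-52.7 304.1   7.8] q6 0.17 open 69.5 F [-0.2 -0.1  0. ] g 0.0
```

```bash
python3 -m inch '-20 1 0 0 0 0 0.75;-32 2 0 0 0 0 0.75;-32 3 0 0 0 0 0.75;-32 3 0 0 0 0 0.75;-32 3 0 0 0 0 0.75;-32 3 0 0 0 0 0.75;-32 3 0 0 0 0 0.75;-32 3 0 0 0 0 0.75;-32 3 0 0 0 0 0.75;-25 2 0 0 0 0 0.75' |head -2
python3 -m inch '-6 0 0 0 0 -0.085 0.75;0 0 0 0 0 -0.085 0.75;0 0 0 0 0 -0.085 0.75;0 0 0 0 0 0 0.75;0 0 0 0 0 0 0.75;0 0 0 0 0 0 0.75;0 0 0 0 0 0 0.75;0 0 0 0 0 0 0.75;0 0 0 0 0 0 0.75;0 0 0 0 0 0 0.75'|head -2
python3 go.py 573.4 -102 25 104.8
python3 - <<'E'
from h import *
im,d=optics.grab_frame("wrist");K,R,t=cam("wrist");print((-R.T@t).round(4))
top,_=optics.grab_frame("top")
cv2.imwrite("pics/m3.png",np.vstack([im[:300],cv2.resize(top[130:290,160:480],(640,320))[:280]]))
np.savez("pics/w3.npz",im=im,K=K,R=R,t=t)
E
```

```text
clock: 10.25
eef_pos: [0.5746, -0.0959, 0.2277]
clock: 11.08
eef_pos: [0.5745, -0.0992, 0.2267]
t 11.08 at [574.5 -99.2 226.7] psi 104.8 rz 0.0 shift [ -2.4  -1.8 201.7] q6 -0.62 open 69.8 F [ 0.  -0.1  0. ] g 0.0
[ 0.5569 -0.0303  0.3921]
```

View pics/m3.png

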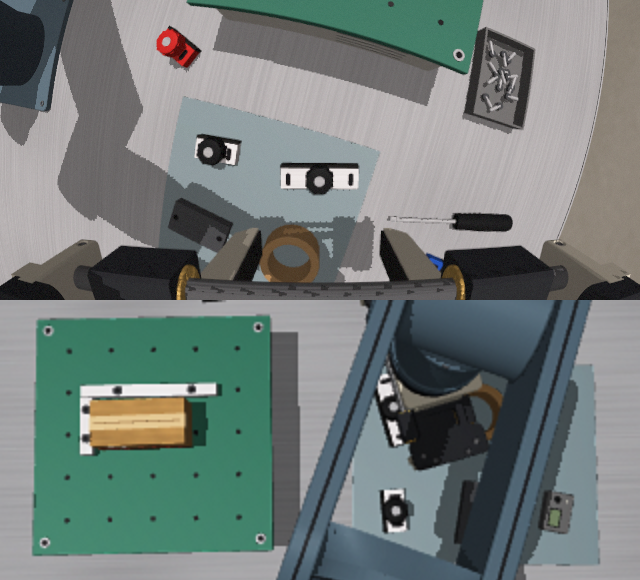

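The lower half shows the carton standing in the fence with even gaps. In the wrist view the long stop's knob is at (319,181) with its bar from 281 to 358, and the short stop's knob is at (211,151).

```bash
python3 - <<'E'
from h import *
f=np.load("pics/w3.npz");C=(f["K"],f["R"],f["t"]);im=f["im"]
g=im.min(2)>140
for nm,(u0,v0,u1,v1) in dict(long=(270,150,370,205),short=(185,125,248,172)).items():
    m=np.zeros(g.shape,bool);m[v0:v1,u0:u1]=1
    w=(m&g).astype(np.uint8); 
    n,l,st,ce=cv2.connectedComponentsWithStats(w)
    print(nm,[(int(s[4]),c.round(0).tolist()) for s,c in zip(st[1:],ce[1:]) if s[4]>5])
    pts=np.argwhere(w)[:,::-1]
    p=cast("wrist",pts,.021,C)*1000;print("white rect",cv2.minAreaRect(p.astype(np.float32)))
    k=m&(im.max(2)<60);k=cv2.morphologyEx(k.astype(np.uint8),cv2.MORPH_OPEN,np.ones((9,9)));print("knob",rect("wrist",k,.047,C))
print(cast("wrist",[[319,181],[211,151]],.047,C).round(4))
E
```

```text
long [(4157, [320.0, 178.0]), (76, [319.0, 181.0])]
white rect ((575.3375244140625, -103.09593200683594), (124.70415496826172, 68.09361267089844), 14.763401985168457)
knob [571.6 -88.7  19.3  13.8  14.8]
short [(1633, [214.0, 146.0]), (164, [232.0, 153.0]), (66, [208.0, 152.0])]
white rect ((439.32391357421875, -99.99165344238281), (84.76268768310547, 59.610313415527344), 11.820621490478516)
knob [447.  -94.   27.   26.3 -77.9]
[[ 0.5746 -0.1023]
 [ 0.4436 -0.0989]]
```

```bash
python3 -m inch '-3 -0.8 20 0 0 0 0.7;0 0 30 0 0 0 0.7;0 0 30 0 0 0 0.7;0 0 30 0 0 0 0.7;0 0 30 0 0 0 0.7;0 0 25 0 0 0 0.7;0 0 15 0 0 0 0.7;0 0 0 0 0 0 0.7;0 0 0 0 0 0 0.7;0 0 0 0 0 0 0.7'  25|head -2
python3 go.py 574.4 -102.3 24.5 104.8
```

```text
clock: 12.02
eef_pos: [0.5754, -0.1028, 0.0478]
t 12.02 at [ 575.4 -102.8   47.8] psi 104.8 rz 0.001 shift [ 0.7 -0.8 23.3] q6 -0.63 open 64.9 F [ 0.8 -0.8  0.1] g 0.0
```

```bash
python3 -m inch '0.5 -0.8 10 0 0 0 0.65;0 0 8 0 0 0 0.65;0 0 5 0 0 0 0.65;0 0 0 0 0 0 0.4;0 0 0 0 0 0 0.25;0 0 0 0 0 0 0.2;0 0 0 0 0 0 0.2;0 0 0 0 0 0 0.2;0 0 0 0 0 0 0.2;0 0 0 0 0 0 0.2'  25
python3 go.py 574.4 -102.3 24.5 104.8
```

```text
clock: 12.85
eef_pos: [0.5738, -0.1023, 0.024]
ee_rot: [[-0.256, 0.967, 0.001], [0.967, 0.256, -0.0], [-0.0, 0.001, -1.0]]
contact_force: [0.1, -0.5, 0.7]
opening: 0.0313
gripper_force: 25.0
t 12.85 at [ 573.8 -102.3   24. ] psi 104.8 rz 0.001 shift [-0.2  0.5 -0.5] q6 -0.63 open 31.3 F [ 0.1 -0.5  0.7] g 25.0
```

```bash
python3 -m inch '0 0 -15 0 0 0 0.2;0 0 -25 0 0 0 0.2;0 0 -30 0 0 0 0.2;0 0 -30 0 0 0 0.2;0 0 -30 0 0 0 0.2;0 0 -30 0 0 0 0.2;0 0 -16 0 0 0 0.2;0 0 0 0 0 0.109 0.2;0 0 0 0 0 0.12 0.2;0 0 0 0 0 0.12 0.2' |head -2
python3 -m inch '0 0 0 0 0 0.12 0.2;0 0 0 0 0 0.12 0.2;0 0 0 0 0 0.12 0.2;0 0 0 0 0 0.12 0.2;0 0 0 0 0 0.12 0.2;0 0 0 0 0 0.12 0.2;0 0 0 0 0 0.12 0.2;0 0 0 0 0 0.12 0.2;0 0 0 0 0 0.12 0.2;0 0 0 0 0 0.12 0.2' |head -2
python3 -m inch '0 0 0 0 0 0.12 0.2;0 0 0 0 0 0.12 0.2;0 0 0 0 0 0.04 0.2;-10 -15 0 0 0 0 0.2;-12 -30 0 0 0 0 0.2;-12 -32 0 0 0 0 0.2;-12 -32 0 0 0 0 0.2;-12 -32 0 0 0 0 0.2;-12 -32 0 0 0 0 0.2;-8 -32 0 0 0 0 0.2' |head -2
python3 go.py 495.5 205.5 126 0
```

```text
clock: 13.68
eef_pos: [0.5734, -0.1021, 0.2]
clock: 14.52
eef_pos: [0.5732, -0.102, 0.1992]
clock: 15.35
eef_pos: [0.4937, 0.1041, 0.1994]
t 15.35 at [493.7 104.1 199.4] psi 0.0 rz 0.0 shift [   1.8 -101.4   73.4] q6 1.56 open 31.6 F [ 0.2  0.6 -2.1] g 25.0
```

```bash
python3 -m inch '1 -30 0 0 0 0 0.2;0 -25 0 0 0 0 0.2;0 -20 0 0 0 0 0.2;0 -12 0 0 0 0 0.2;0 -8 0 0 0 0 0.2;0 -4 0 0 0 0 0.2;0 0 8 0 0 0 0.2;0 0 6 0 0 0 0.2;0 0 0 0 0 0 0.2;0 0 0 0 0 0 0.2' |head -2
python3 go.py 495.5 205.5 126 0
python3 - <<'E'
from h import *
im,d=optics.grab_frame("wrist");K,R,t=cam("wrist");print((-R.T@t).round(4))
cv2.imwrite("pics/w4.png",im[:300])
np.savez("pics/w4.npz",im=im,K=K,R=R,t=t)
E
```

```text
clock: 16.18
eef_pos: [0.4959, 0.2007, 0.1847]
t 16.18 at [495.9 200.7 184.7] psi -0.0 rz -0.001 shift [-0.4 -4.8 58.7] q6 1.75 open 31.2 F [-0.2  0.4 -1.7] g 25.0
[0.5693 0.2001 0.3506]
```

View pics/w4.png

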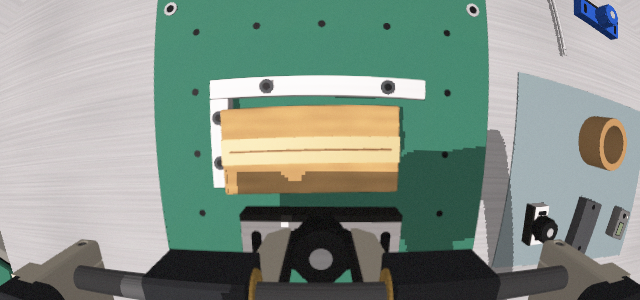

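The wrist view shows the carton top from (221,109) to (397,192). The long stop hangs below it with its rubber edge at row 208, columns 241 to 402, facing the carton.

```bash
python3 - <<'E'
from h import *
f=np.load("pics/w4.npz");C=(f["K"],f["R"],f["t"]);im=f["im"]
print("carton",cast("wrist",[[221,109],[400,106],[397,191],[227,193]],.165,C).round(4))
hsv=cv2.cvtColor(im,cv2.COLOR_BGR2HSV);m=(hsv[...,1]>70)&(hsv[...,0]>8)&(hsv[...,0]<28);m[:,420:]=0;m[:,:215]=0;m[200:]=0
print(rect("wrist",m,.165,C))
print("rubber",cast("wrist",[[241,208],[402,208]],.1817,C).round(4))
print("fence inner corner",cast("wrist",[[231,98],[425,97],[425,81],[214,187]],.12,C).round(4))
E
```

```text
carton [[0.5756 0.2607]
 [0.5766 0.1518]
 [0.5236 0.1517]
 [0.5225 0.2595]]
[549.5 206.9 110.7  53.6 -89. ]
rubber [[0.5176 0.2463]
 [0.5175 0.1523]]
fence inner corner [[0.585  0.2672]
 [0.5864 0.1202]
 [0.5989 0.1203]
 [0.5161 0.2846]]
```

```bash
python3 -m inch '0.3 -3 0 0 0 0 0.2;0 -3 0 0 0 0 0.2;0 0 12 0 0 0 0.2;0 0 12 0 0 0 0.2;0 0 12 0 0 0 0.2;0 0 10 0 0 0 0.2;0 0 6 0 0 0 0.2;0 0 4 0 0 0 0.2;0 0 0 0 0 0 0.2;0 0 0 0 0 0 0.2' |head -2
python3 go.py 496 206.5 126 0
```

```text
clock: 17.07
eef_pos: [0.4969, 0.2078, 0.1299]
t 17.07 at [496.9 207.8 129.9] psi 0.0 rz 0.001 shift [-0.9  1.3  3.9] q6 1.76 open 31.7 F [ 0.2  0.5 -2.1] g 25.0
```

```bash
python3 -m inch '-0.5 1 2 0 0 0 0.2;0 0 2 0 0 0 0.2;0 0 0.5 0 0 0 0.2;0 0 0 0 0 0 0.4;0 0 0 0 0 0 0.6;0 0 0 0 0 0 0.6;0 0 0 0 0 0 0.6;0 0 -15 0 0 0 0.6;0 0 -30 0 0 0 0.6;0 0 -30 0 0 0 0.6' 
python3 go.py 440.5 -99 200 94
```

```text
clock: 17.9
eef_pos: [0.495, 0.2066, 0.1998]
ee_rot: [[1.0, 0.001, -0.004], [0.001, -1.0, -0.001], [-0.004, 0.001, -1.0]]
contact_force: [0.5, -1.2, 0.1]
opening: 0.0558
gripper_force: 0.0
t 17.9 at [495.  206.6 199.8] psi 0.0 rz -1.64 shift [-3.01e+02 -7.57e+01 -2.00e-01] q6 1.76 open 55.8 F [ 0.5 -1.2  0.1] g 0.0
```

```bash
python3 -m inch '-2 15 0 0 0 0 0.75;-5 30 0 0 0 0 0.75;-6 35 0 0 0 0 0.75;-6 35 0 0 0 0 0.75;-6 35 0 0 0 0 0.75;-6 35 0 0 0 0 0.75;-6 35 0 0 0 0 0.75;-6 35 0 0 0 0 0.75;-6 30 0 0 0 0 0.75;-5 20 0 0 0 0 0.75' |head -2
python3 -m inch '0 0 0 0 0 -0.12 0.7;0 0 0 0 0 -0.12 0.7;0 0 0 0 0 -0.12 0.7;0 0 0 0 0 -0.12 0.7;0 0 0 0 0 -0.12 0.7;0 0 0 0 0 -0.12 0.7;0 0 0 0 0 -0.12 0.7;0 0 0 0 0 -0.12 0.7;0 0 0 0 0 -0.12 0.7;0 0 0 0 0 -0.12 0.7' |head -2
python3 -m inch '0 0 0 0 0 -0.12 0.7;0 0 0 0 0 -0.12 0.7;0 0 0 0 0 -0.12 0.7;0 0 0 0 0 -0.08 0.7;0 0 0 0 0 0 0.7;0 0 0 0 0 0 0.7;0 0 0 0 0 0 0.7;0 0 0 0 0 0 0.7;0 0 0 0 0 0 0.7;0 0 0 0 0 0 0.7' |head -2
python3 go.py 440.5 -99 25 94
python3 - <<'E'
from h import *
im,d=optics.grab_frame("wrist");K,R,t=cam("wrist");print((-R.T@t).round(4))
top,_=optics.grab_frame("top")
cv2.imwrite("pics/m5.png",np.vstack([im[:300],cv2.resize(top[130:280,160:460],(640,320))[:280]]))
np.savez("pics/w5.npz",im=im,K=K,R=R,t=t,top=top)
E
```

```text
clock: 18.73
eef_pos: [0.4419, -0.1009, 0.2003]
clock: 19.57
eef_pos: [0.4423, -0.0982, 0.2001]
clock: 20.4
eef_pos: [0.4424, -0.0983, 0.2002]
t 20.4 at [442.4 -98.3 200.2] psi 94.0 rz -0.001 shift [ -0.6  -1.9 175.2] q6 -0.53 open 65.3 F [-0.5  0.9 -0.2] g 0.0
[ 0.4382 -0.0271  0.3656]
```

View pics/m5.png

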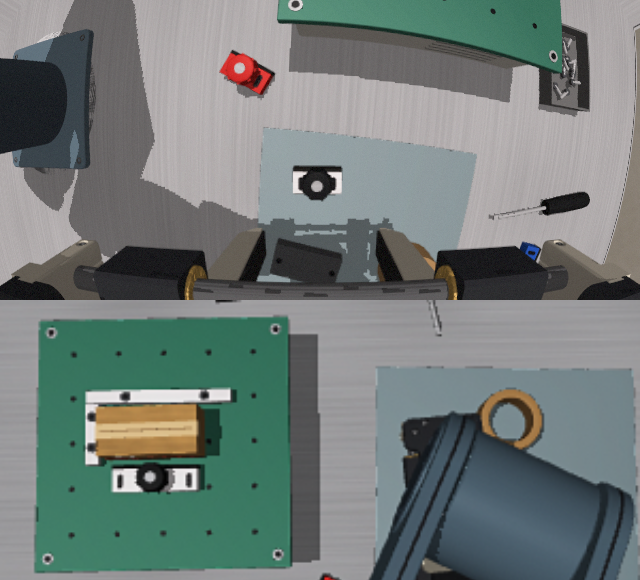

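The long stop lies parallel to the carton and centred. In the wrist view the short stop's knob is at (317,186), and its bar is level with the tool axes.

```bash
python3 - <<'E'
from h import *
f=np.load("pics/w5.npz");C=(f["K"],f["R"],f["t"])
print(cast("wrist",[[317,186]],.047,C).round(4),cast("wrist",[[293,166],[342,166],[342,193],[293,193]],.021,C).round(4))
E
python3 -m inch '0 -1 20 0 0 0 0.65;0 0 30 0 0 0 0.65;0 0 30 0 0 0 0.65;0 0 30 0 0 0 0.65;0 0 25 0 0 0 0.65;0 0 15 0 0 0 0.65;0 0 5 0 0 0 0.65;0 0 0 0 0 0 0.65;0 0 0 0 0 0 0.65;0 0 0 0 0 0 0.65'  25|head -2
python3 go.py 440.8 -99 24.5 94
```

```text
[[ 0.4401 -0.1009]] [[ 0.4117 -0.0856]
 [ 0.4669 -0.0819]
 [ 0.4695 -0.1132]
 [ 0.4133 -0.117 ]]
clock: 21.33
eef_pos: [0.4424, -0.0988, 0.0463]
t 21.33 at [442.4 -98.8  46.3] psi 94.0 rz 0.0 shift [-0.  -1.6 21.8] q6 -0.54 open 60.3 F [-0.3 -0.5  1. ] g 0.0
```

```bash
python3 -m inch '-1.4 -2 9 0 0 0 0.6;0 0 8 0 0 0 0.6;0 0 5 0 0 0 0.6;0 0 0 0 0 0 0.4;0 0 0 0 0 0 0.25;0 0 0 0 0 0 0.2;0 0 0 0 0 0 0.2;0 0 0 0 0 0 0.2;0 0 0 0 0 0 0.2;0 0 0 0 0 0 0.2'  25|grep -v rot
python3 -m inch '0 0 -15 0 0 0 0.2;0 0 -25 0 0 0 0.2;0 0 -30 0 0 0 0.2;0 0 -30 0 0 0 0.2;0 0 -30 0 0 0 0.2;0 0 -30 0 0 0 0.2;0 0 -15 0 0 0 0.2;0 0 0 0 0 0.07 0.2;0 0 0 0 0 0 0.2;0 0 0 0 0 0 0.2' 
python3 go.py 548 126 195 90
```

```text
clock: 22.17
eef_pos: [0.4396, -0.0999, 0.0233]
contact_force: [0.4, -0.6, 0.8]
opening: 0.0316
gripper_force: 25.0
clock: 23.0
eef_pos: [0.4391, -0.0997, 0.198]
ee_rot: [[-0.002, 1.0, -0.0], [1.0, 0.002, 0.0], [0.0, -0.0, -1.0]]
contact_force: [0.0, -0.5, -1.4]
opening: 0.0315
gripper_force: 25.0
t 23.0 at [439.1 -99.7 198. ] psi 90.1 rz 0.002 shift [225.7 108.9   3. ] q6 -0.47 open 31.5 F [ 0.  -0.5 -1.4] g 25.0
```

```bash
python3 -m inch '12 6 0 0 0 0 0.2;25 12 0 0 0 0 0.2;30 15 0 0 0 0 0.2;30 15 0 0 0 0 0.2;30 15 0 0 0 0 0.2;30 15 0 0 0 0 0.2;30 15 0 0 0 0 0.2;20 9 0 0 0 0 0.2;12 5 0 0 0 0 0.2;6 2 0 0 0 0 0.2'|head -2
python3 -m inch '0 0 5 0 0 0 0.2;0 0 5 0 0 0 0.2;0 0 0 0 0 0 0.2;0 0 0 0 0 0 0.2;0 0 0 0 0 0 0.2;0 0 0 0 0 0 0.2;0 0 0 0 0 0 0.2;0 0 0 0 0 0 0.2;0 0 0 0 0 0 0.2;0 0 0 0 0 0 0.2'|head -2
python3 go.py 548 126 125.3 90
python3 - <<'E'
from h import *
im,d=optics.grab_frame("wrist");K,R,t=cam("wrist");print((-R.T@t).round(4))
cv2.imwrite("pics/w6.png",im[:300])
np.savez("pics/w6.npz",im=im,K=K,R=R,t=t)
E
```

```text
clock: 23.83
eef_pos: [0.5482, 0.1266, 0.1968]
clock: 24.67
eef_pos: [0.5485, 0.1251, 0.1883]
t 24.67 at [548.5 125.1 188.3] psi 90.0 rz -0.0 shift [ 0.9 -0.5 63. ] q6 0.03 open 31.9 F [ 0.   0.3 -1.4] g 25.0
[0.5493 0.1965 0.3537]
```

View pics/w6.png

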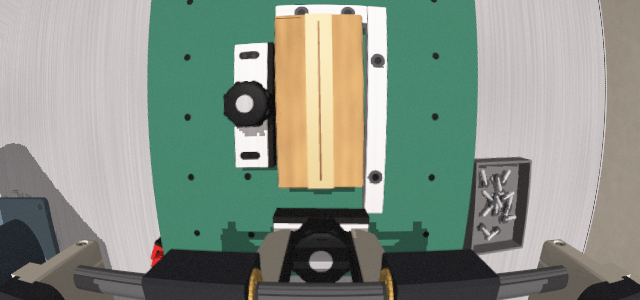

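The wrist view shows the carton top at columns 275 to 363, rows 15 to 187. The held short stop's rubber edge is at row 209, columns 273 to 369.

```bash
python3 - <<'E'
from h import *
f=np.load("pics/w6.npz");C=(f["K"],f["R"],f["t"])
print("carton",cast("wrist",[[275,15],[364,15],[362,188],[278,187]],.165,C).round(4))
print("rubber bottom",cast("wrist",[[273,209],[369,209]],.168,C).round(4))
print("bar white long",cast("wrist",[[235,44],[236,167],[268,168],[271,43]],.123,C).round(4))
print("fence",cast("wrist",[[367,13],[366,213]],.12,C).round(4))
E
```

```text
carton [[0.5219 0.2608]
 [0.5763 0.2607]
 [0.5758 0.1515]
 [0.5229 0.1522]]
rubber bottom [[0.5196 0.1387]
 [0.5803 0.1386]]
bar white long [[0.4854 0.2538]
 [0.4845 0.1585]
 [0.5098 0.1573]
 [0.5132 0.2525]]
fence [[0.5851 0.2779]
 [0.5861 0.1203]]
```

```bash
python3 -m inch '1.5 0 10 0 0 0 0.2;0 0 12 0 0 0 0.2;0 0 12 0 0 0 0.2;0 0 12 0 0 0 0.2;0 0 8 0 0 0 0.2;0 0 4 0 0 0 0.2;0 0 2 0 0 0 0.2;0 0 0 0 0 0 0.2;0 0 0 0 0 0 0.2;0 0 0 0 0 0 0.2' |head -2
python3 go.py 548.5 126.5 125.3 90
```

```text
clock: 25.55
eef_pos: [0.549, 0.1267, 0.1288]
t 25.55 at [549.  126.7 128.8] psi 90.0 rz 0.0 shift [-0.2 -0.5  3.5] q6 0.03 open 31.3 F [ 0.4  0.9 -1.5] g 25.0
```

```bash
python3 -m inch '0 0 2 0 0 0 0.2;0 0 2 0 0 0 0.2;0 0 0 0 0 0 0.2;0 0 0 0 0 0 0.4;0 0 0 0 0 0 0.5;0 0 0 0 0 0 0.5;0 0 0 0 0 0 0.5;0 0 -15 0 0 0 0.5;0 0 -30 0 0 0 0.5;0 0 -30 0 0 0 0.5' 
python3 go.py 431.1 -207.5 200 -11
```

```text
clock: 26.38
eef_pos: [0.5474, 0.1265, 0.1986]
ee_rot: [[0.0, 1.0, -0.004], [1.0, -0.0, -0.0], [-0.0, -0.004, -1.0]]
contact_force: [0.4, -0.2, 0.3]
opening: 0.0464
gripper_force: 0.0
t 26.38 at [547.4 126.5 198.6] psi 90.0 rz 1.763 shift [-50.4 350.1  -1.4] q6 0.03 open 46.4 F [ 0.4 -0.2  0.3] g 0.0
```

```bash
python3 -m inch '-15 -5 0 0 0 0 0.75;-28 -10 0 0 0 0 0.75;-32 -11 0 0 0 0 0.75;-32 -11 0 0 0 0 0.75;-32 -11 0 0 0 0 0.75;-32 -11 0 0 0 0 0.75;-32 -11 0 0 0 0 0.75;-32 -11 0 0 0 0 0.75;-32 -11 0 0 0 0 0.75;-32 -11 0 0 0 0 0.75' |head -2
python3 -m inch '-22 -8 0 0 0 0 0.75;-13 -5 0 0 0 0.1 0.75;0 0 0 0 0 0.12 0.75;0 0 0 0 0 0.12 0.75;0 0 0 0 0 0.12 0.75;0 0 0 0 0 0.12 0.75;0 0 0 0 0 0.12 0.75;0 0 0 0 0 0.12 0.75;0 0 0 0 0 0.12 0.75;0 0 0 0 0 0.12 0.75' |head -2
python3 -m inch '0 0 0 0 0 0.12 0.75;0 0 0 0 0 0.12 0.75;0 0 0 0 0 0.12 0.75;0 0 0 0 0 0.12 0.75;0 0 0 0 0 0.12 0.75;0 0 0 0 0 0.1 0.75;0 0 0 0 0 0 0.75;0 0 0 0 0 0 0.75;0 0 0 0 0 0 0.75;0 0 0 0 0 0 0.75' |head -2
python3 go.py 431.1 -207.5 200 -11
python3 - <<'E'
from h import *
im,d=optics.grab_frame("wrist");K,R,t=cam("wrist");print((-R.T@t).round(4))
top,_=optics.grab_frame("top")
cv2.imwrite("pics/m7.png",np.vstack([im[:300],cv2.resize(top[130:280,160:460],(640,320))[:280]]))
np.savez("pics/w7.npz",im=im,K=K,R=R,t=t,top=top)
E
```

```text
clock: 27.22
eef_pos: [0.4447, -0.1737, 0.1992]
clock: 28.05
eef_pos: [0.4324, -0.2074, 0.1991]
clock: 28.88
eef_pos: [0.4325, -0.2074, 0.1991]
t 28.88 at [ 432.5 -207.4  199.1] psi -10.7 rz 0.005 shift [-1.3  0.4 -0.9] q6 1.08 open 70.1 F [-0.3 -0.5 -1.1] g 0.0
[ 0.5041 -0.2216  0.3646]
```

View pics/m7.png

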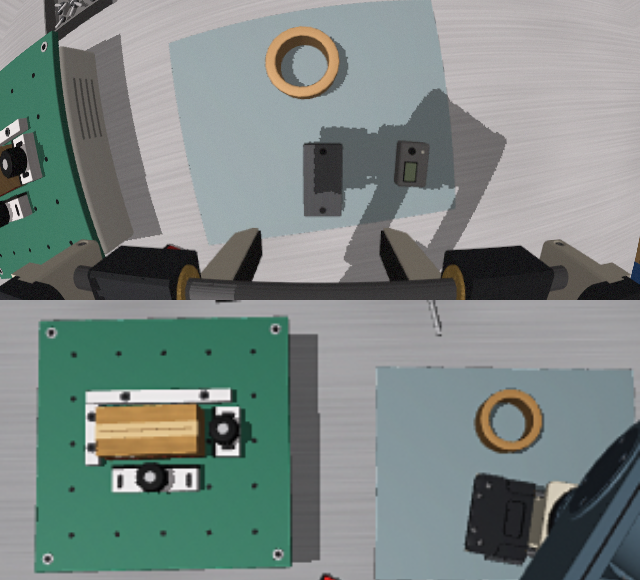

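Both stops are in place. In the wrist view the ballast spans columns 304 to 342, rows 143 to 216, aligned with the tool, and the logger is at (412,164).

```bash
python3 - <<'E'
from h import *
f=np.load("pics/w7.npz");C=(f["K"],f["R"],f["t"])
b=cast("wrist",[[304,143],[342,144],[341,216],[304,215]],.023,C);print(b.round(4),b.mean(0))
l=cast("wrist",[[399,141],[430,143],[426,188],[396,185]],.025,C);print("logger",l.round(4),l.mean(0))
print("stops",cast("top",[[160+150/2.133,130+177/2.133],[160+222/2.133,130+129/2.133]],.149).round(4))
E
python3 -m inch '-1 0 20 0 0 0 0.72;0 0 30 0 0 0 0.72;0 0 30 0 0 0 0.72;0 0 30 0 0 0 0.72;0 0 25 0 0 0 0.72;0 0 15 0 0 0 0.72;0 0 5 0 0 0 0.72;0 0 0 0 0 0 0.72;0 0 0 0 0 0 0.72;0 0 0 0 0 0 0.72'  40|head -2
python3 go.py 431.1 -207.5 10 -11
```

```text
[[ 0.4787 -0.1985]
 [ 0.4698 -0.2395]
 [ 0.3878 -0.224 ]
 [ 0.3971 -0.182 ]] [ 0.43336251 -0.21099642]
logger [[ 0.4625 -0.3032]
 [ 0.4546 -0.3397]
 [ 0.4029 -0.3284]
 [ 0.4131 -0.2926]] [ 0.4332365  -0.31599949]
stops [[0.4966 0.206 ]
 [0.5475 0.1269]]
clock: 29.82
eef_pos: [0.4324, -0.2079, 0.0454]
t 29.82 at [ 432.4 -207.9   45.4] psi -10.8 rz 0.003 shift [-1.4 -0.2 35.4] q6 1.08 open 66.9 F [-0.7 -0.   0.6] g 0.0
```

```bash
python3 -m inch '0 1.4 15 0 0 0 0.7;0 0 12 0 0 0 0.7;0 0 6 0 0 0 0.7;0 0 3.4 0 0 0 0.7;0 0 0 0 0 0 0.5;0 0 0 0 0 0 0.35;0 0 0 0 0 0 0.3;0 0 0 0 0 0 0.3;0 0 0 0 0 0 0.3;0 0 0 0 0 0 0.3' 45|grep -v rot
python3 -m inch '0 0 0 0 0 0 0.3;0 0 -10 0 0 0 0.3;0 0 -20 0 0 0 0.3;0 0 -30 0 0 0 0.3;0 0 -30 0 0 0 0.3;0 0 -30 0 0 0 0.3;0 0 -30 0 0 0 0.3;0 0 -30 0 0 0 0.3;0 0 -20 0 0 0 0.3;0 0 -10 0 0 0 0.3' 
python3 go.py 548.8 206.3 195 90
```

```text
clock: 30.65
eef_pos: [0.4317, -0.209, 0.0084]
contact_force: [-0.7, -0.6, 3.8]
opening: 0.0437
gripper_force: 45.0
clock: 31.48
eef_pos: [0.4316, -0.2087, 0.2205]
ee_rot: [[0.982, -0.188, 0.002], [-0.188, -0.982, -0.002], [0.003, 0.001, -1.0]]
contact_force: [0.7, -1.0, -5.8]
opening: 0.0436
gripper_force: 45.0
t 31.48 at [ 431.6 -208.7  220.5] psi -10.8 rz -1.76 shift [415.  117.2  25.5] q6 1.08 open 43.6 F [ 0.7 -1.  -5.8] g 45.0
```

```bash
python3 -m inch '0 0 0 0 0 -0.08 0.3;0 0 0 0 0 -0.12 0.3;0 0 0 0 0 -0.12 0.3;0 0 0 0 0 -0.12 0.3;0 0 0 0 0 -0.12 0.3;0 0 0 0 0 -0.12 0.3;0 0 0 0 0 -0.12 0.3;0 0 0 0 0 -0.12 0.3;0 0 0 0 0 -0.12 0.3;0 0 0 0 0 -0.12 0.3'|head -2
python3 -m inch '0 0 0 0 0 -0.12 0.3;0 0 0 0 0 -0.12 0.3;0 0 0 0 0 -0.12 0.3;0 0 0 0 0 -0.12 0.3;0 0 0 0 0 -0.12 0.3;12 3 0 0 0 0 0.3;24 7 0 0 0 0 0.3;30 9 0 0 0 0 0.3;30 9 0 0 0 0 0.3;30 9 0 0 0 0 0.3'|head -2
python3 -m inch '30 9 0 0 0 0 0.3;30 9 0 0 0 0 0.3;30 9 0 0 0 0 0.3;30 9 0 0 0 0 0.3;30 9 0 0 0 0 0.3;30 9 0 0 0 0 0.3;30 9 0 0 0 0 0.3;25 8 0 0 0 0 0.3;15 5 0 0 0 0 0.3;10 0 0 0 0 0 0.3'|head -2
python3 go.py 548.8 206.3 195 90
```

```text
clock: 32.32
eef_pos: [0.4301, -0.2075, 0.2161]
clock: 33.15
eef_pos: [0.4673, -0.0802, 0.2166]
clock: 33.98
eef_pos: [0.5435, 0.1802, 0.2162]
t 33.98 at [543.5 180.2 216.2] psi 90.0 rz -0.001 shift [26.1  5.3 21.2] q6 0.13 open 43.6 F [ 0.  -0.5 -6. ] g 45.0
```

```bash
python3 -m inch '12 3 0 0 0 0 0.3;8 2 0 0 0 0 0.3;4 0 0 0 0 0 0.3;0 0 10 0 0 0 0.3;0 0 0 0 0 0 0.3;0 0 0 0 0 0 0.3;0 0 0 0 0 0 0.3;0 0 0 0 0 0 0.3;0 0 0 0 0 0 0.3;0 0 0 0 0 0 0.3'|head -2
python3 go.py 548.8 206.3 170.4 90
python3 - <<'E'
from h import *
im,d=optics.grab_frame("wrist");K,R,t=cam("wrist");print((-R.T@t).round(4))
cv2.imwrite("pics/w8.png",im[:340])
np.savez("pics/w8.npz",im=im,K=K,R=R,t=t)
E
```

```text
clock: 34.82
eef_pos: [0.5494, 0.2012, 0.208]
t 34.82 at [549.4 201.2 208. ] psi 90.0 rz -0.001 shift [ 5.1 -0.6 37.6] q6 0.16 open 43.8 F [ 0.1  0.7 -5.8] g 45.0
[0.5502 0.2725 0.3735]
```

View pics/w8.png

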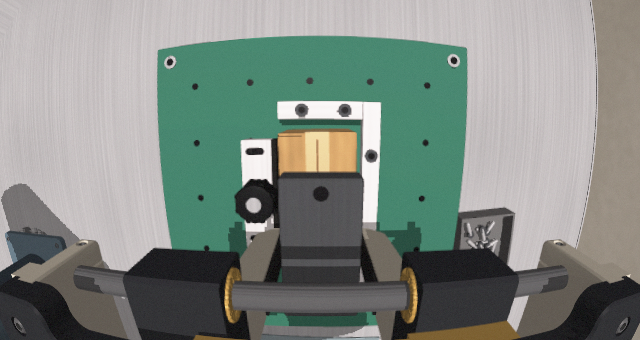

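The wrist view shows the carton's far top edge at row 131, columns 278 to 356. The ballast's far edge is at rows 173 (bottom) to 178 (top), columns 280 to 362.

```bash
python3 - <<'E'
from h import *
f=np.load("pics/w8.npz");C=(f["K"],f["R"],f["t"])
print("carton",cast("wrist",[[278,133],[356,132]],.165,C).round(4))
print("bal top",cast("wrist",[[280,179],[363,179]],.2226,C).round(4),"bot",cast("wrist",[[281,173],[361,173]],.2026,C).round(4))
E
```

```text
carton [[0.522  0.2611]
 [0.5745 0.2616]]
bal top [[0.5302 0.2413]
 [0.5717 0.2412]] bot [[0.5283 0.2406]
 [0.5734 0.2405]]
```

```bash
python3 -m inch '4 -1 0 0 0 0 0.3;3.3 0 0 0 0 0 0.3;0 0 8 0 0 0 0.3;0 0 8 0 0 0 0.3;0 0 8 0 0 0 0.3;0 0 5 0 0 0 0.3;0 0 3 0 0 0 0.3;0 0 2 0 0 0 0.3;0 0 0 0 0 0 0.3;0 0 0 0 0 0 0.3'|head -2
python3 go.py 548.4 208.5 170.4 90
```

```text
clock: 35.7
eef_pos: [0.5484, 0.2087, 0.1738]
t 35.7 at [548.4 208.7 173.8] psi 90.0 rz -0.0 shift [-0.2  0.   3.4] q6 0.17 open 43.5 F [ 0.5  0.6 -5.7] g 45.0
```

```bash
python3 -m inch '0 0 2 0 0 0 0.3;0 0 1.5 0 0 0 0.3;0 0 0 0 0 0 0.3;0 0 0 0 0 0 0.45;0 0 0 0 0 0 0.6;0 0 0 0 0 0 0.65;0 0 0 0 0 0 0.65;0 0 -10 0 0 0 0.65;0 0 -25 0 0 0 0.65;0 0 -30 0 0 0 0.65' 
python3 go.py 432.3 -314 200 -12.8
```

```text
clock: 36.53
eef_pos: [0.5471, 0.2085, 0.2351]
ee_rot: [[0.0, 1.0, -0.004], [1.0, -0.0, -0.001], [-0.001, -0.004, -1.0]]
contact_force: [1.2, -0.7, -0.1]
opening: 0.0606
gripper_force: 0.0
t 36.53 at [547.1 208.5 235.1] psi 90.0 rz 1.794 shift [  3.8 535.   35.1] q6 0.17 open 60.6 F [ 1.2 -0.7 -0.1] g 0.0
```

```bash
python3 -m inch '-12 -3 0 0 0 0 0.65;-28 -6 0 0 0 0 0.65;-35 -8 0 0 0 0 0.65;-35 -8 0 0 0 0 0.65;-35 -8 0 0 0 0 0.65;-35 -8 0 0 0 0 0.65;-35 -8 0 0 0 0 0.65;-35 -8 0 0 0 0 0.65;-35 -8 0 0 0 0 0.65;-35 -8 0 0 0 0 0.65'|head -2
python3 -m inch '-35 -8 0 0 0 0 0.65;-35 -8 0 0 0 0 0.65;-35 -8 0 0 0 0 0.65;-35 -8 0 0 0 0 0.65;-28 -6 0 0 0 0 0.65;-22 -5 0 0 0 0 0.65;-12 -2 0 0 0 0 0.65;0 0 0 0 0 0.114 0.65;0 0 0 0 0 0.12 0.65;0 0 0 0 0 0.12 0.65' |head -2
python3 -m inch '0 0 10 0 0 0.12 0.65;0 0 10 0 0 0.12 0.65;0 0 10 0 0 0.12 0.65;0 0 5 0 0 0.12 0.65;0 0 0 0 0 0.12 0.65;0 0 0 0 0 0.12 0.65;0 0 0 0 0 0.12 0.65;0 0 0 0 0 0.12 0.65;0 0 0 0 0 0.12 0.65;0 0 0 0 0 0.12 0.65' |head -2
python3 -m inch '0 0 0 0 0 0.12 0.65;0 0 0 0 0 0.12 0.65;0 0 0 0 0 0 0.65;0 0 0 0 0 0 0.65;0 0 0 0 0 0 0.65;0 0 0 0 0 0 0.65;0 0 0 0 0 0 0.65;0 0 0 0 0 0 0.65;0 0 0 0 0 0 0.65;0 0 0 0 0 0 0.65' |head -2
python3 go.py 432.3 -314 200 -12.8
python3 - <<'E'
from h import *
im,d=optics.grab_frame("wrist");K,R,t=cam("wrist");print((-R.T@t).round(4))
top,_=optics.grab_frame("top")
cv2.imwrite("pics/m9.png",np.vstack([im[:300],cv2.resize(top[130:280,160:460],(640,320))[:280]]))
np.savez("pics/w9.npz",im=im,K=K,R=R,t=t,top=top)
E
```

```text
clock: 37.37
eef_pos: [0.4747, -0.113, 0.2364]
clock: 38.2
eef_pos: [0.4303, -0.3132, 0.2358]
clock: 39.03
eef_pos: [0.4306, -0.3127, 0.2009]
clock: 39.87
eef_pos: [0.4302, -0.3132, 0.2002]
t 39.87 at [ 430.2 -313.2  200.2] psi -12.8 rz 0.001 shift [2.2 0.3 0.2] q6 0.95 open 60.6 F [-0.6 -0.1 -0.6] g 0.0
[ 0.5014 -0.33    0.3657]
```

View pics/m9.png

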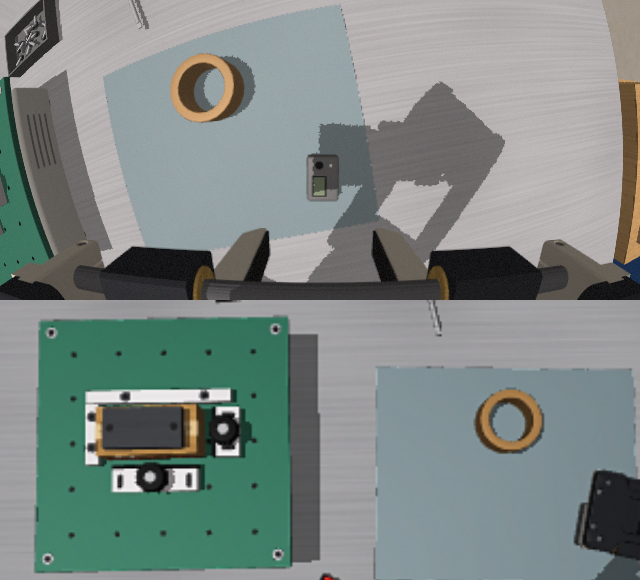

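The ballast lies on the carton at (104 to 183, 407 to 448) in the lower panel, and I will check its offset. In the wrist view the logger spans columns 307 to 339, rows 154 to 201, aligned with the tool.

```bash
python3 - <<'E'
from h import *
f=np.load("pics/w9.npz");C=(f["K"],f["R"],f["t"]);top=f["top"]
l=cast("wrist",[[307,154],[339,154],[339,200],[307,200]],.025,C);print("logger",l.round(4),l.mean(0))
roi=np.zeros(top.shape[:2],bool);roi[176:206,204:254]=1
roi2=roi.copy();roi2[:,249:]=0
print("ballast",rect("top",roi2&(top.max(2)<95)&(top.std(2)<12),.185))
hsv=cv2.cvtColor(top,cv2.COLOR_BGR2HSV);m=roi&(hsv[...,1]>70)&(hsv[...,0]>8)&(hsv[...,0]<28)
print("carton",rect("top",m,.165))
E
python3 -m inch '1.5 0 20 0 0 0 0.65;0 0 30 0 0 0 0.65;0 0 30 0 0 0 0.65;0 0 30 0 0 0 0.65;0 0 25 0 0 0 0.65;0 0 15 0 0 0 0.65;0 0 5 0 0 0 0.65;0 0 0 0 0 0 0.65;0 0 0 0 0 0 0.65;0 0 0 0 0 0 0.65'  20|head -2
python3 go.py 432.3 -314 10 -12.8
```

```text
logger [[ 0.4642 -0.3065]
 [ 0.4563 -0.341 ]
 [ 0.4047 -0.33  ]
 [ 0.4129 -0.2943]] [ 0.43453102 -0.31795058]
ballast [550.1 208.3  91.1  47.7  88.7]
carton [545.2 205.5 111.5  58.6 -88.7]
clock: 40.8
eef_pos: [0.4325, -0.3145, 0.0466]
t 40.8 at [ 432.5 -314.5   46.6] psi -12.8 rz 0.0 shift [-0.3 -0.4 36.6] q6 0.96 open 60.6 F [-0.  -0.9  0.3] g 0.0
```

```bash
python3 -m inch '0.8 0.8 15 0 0 0 0.6;0 0 12 0 0 0 0.6;0 0 6 0 0 0 0.6;0 0 3.5 0 0 0 0.6;0 0 0 0 0 0 0.45;0 0 0 0 0 0 0.3;0 0 0 0 0 0 0.2;0 0 0 0 0 0 0.2;0 0 0 0 0 0 0.2;0 0 0 0 0 0 0.2' 20|grep -v rot
python3 -m inch '0 0 -10 0 0 0 0.2;0 0 -20 0 0 0 0.2;0 0 -30 0 0 0 0.2;0 0 -30 0 0 0 0.2;0 0 -30 0 0 0 0.2;0 0 -30 0 0 0 0.2;0 0 -30 0 0 0 0.2;0 0 -30 0 0 0 0.2;0 0 -15 0 0 -0.074 0.2;0 0 0 0 0 -0.12 0.2' 
python3 -m inch '0 0 0 0 0 -0.12 0.2;0 0 0 0 0 -0.12 0.2;0 0 0 0 0 -0.12 0.2;0 0 0 0 0 -0.12 0.2;0 0 0 0 0 -0.12 0.2;0 0 0 0 0 -0.12 0.2;0 0 0 0 0 -0.12 0.2;0 0 0 0 0 -0.12 0.2;0 0 0 0 0 -0.12 0.2;0 0 0 0 0 -0.12 0.2' |head -2
python3 -m inch '0 0 0 0 0 -0.12 0.2;0 0 0 0 0 -0.12 0.2;0 0 0 0 0 -0.12 0.2;0 0 0 0 0 -0.04 0.2;12 3 0 0 0 0 0.2;24 5 0 0 0 0 0.2;33 7 0 0 0 0 0.2;33 7 0 0 0 0 0.2;33 7 0 0 0 0 0.2;33 7 0 0 0 0 0.2' |head -2
python3 go.py 548.5 206.5 215 90
```

```text
clock: 41.63
eef_pos: [0.4327, -0.315, 0.0095]
contact_force: [-0.4, -0.7, 4.5]
opening: 0.0359
gripper_force: 20.0
clock: 42.47
eef_pos: [0.4337, -0.3159, 0.2389]
ee_rot: [[1.0, -0.026, 0.005], [-0.026, -1.0, -0.006], [0.006, 0.006, -1.0]]
contact_force: [-0.2, -0.9, -0.6]
opening: 0.0357
gripper_force: 20.0
clock: 43.3
eef_pos: [0.432, -0.3141, 0.2341]
clock: 44.13
eef_pos: [0.4679, -0.144, 0.234]
t 44.13 at [ 467.9 -144.   234. ] psi 89.9 rz -0.002 shift [350.5  80.6  19. ] q6 -0.52 open 35.7 F [ 0.4  0.  -0.8] g 20.0
```

```bash
python3 -m inch '33 8 0 0 0 0 0.2;33 8 0 0 0 0 0.2;33 8 0 0 0 0 0.2;33 8 0 0 0 0 0.2;33 8 0 0 0 0 0.2;33 8 0 0 0 0 0.2;33 8 0 0 0 0 0.2;33 8 0 0 0 0 0.2;28 6 0 0 0 0 0.2;20 4 0 0 0 0 0.2' |head -2
python3 -m inch '12 2 0 0 0 0 0.2;6 1 0 0 0 0 0.2;0 0 5 0 0 0 0.2;0 0 5 0 0 0 0.2;0 0 0 0 0 0 0.2;0 0 0 0 0 0 0.2;0 0 0 0 0 0 0.2;0 0 0 0 0 0 0.2;0 0 0 0 0 0 0.2;0 0 0 0 0 0 0.2' |head -2
python3 go.py 548.5 206.5 191.5 90
python3 - <<'E'
from h import *
im,d=optics.grab_frame("wrist");K,R,t=cam("wrist");print((-R.T@t).round(4))
cv2.imwrite("pics/w10.png",cv2.resize(im[90:290,200:420],None,fx=3,fy=3))
np.savez("pics/w10.npz",im=im,K=K,R=R,t=t)
E
```

```text
clock: 44.97
eef_pos: [0.5414, 0.169, 0.234]
clock: 45.8
eef_pos: [0.5455, 0.1831, 0.224]
t 45.8 at [545.5 183.1 224. ] psi 90.0 rz -0.001 shift [23.4  3.  32.5] q6 0.13 open 35.8 F [-0.5 -0.  -0.9] g 20.0
[0.5462 0.2545 0.3894]
```

View pics/w10.png

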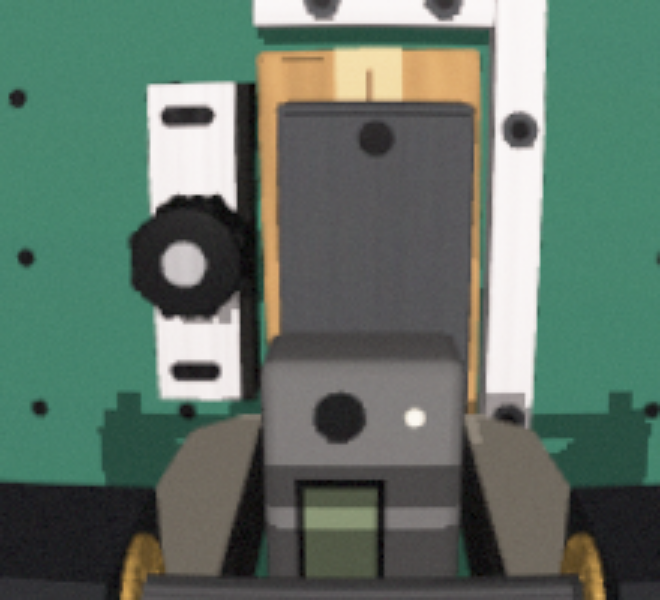

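The crop shows the carton top's far edge at row 107, the ballast's far edge at row 125 to 128, and the held logger's far edge at row 202 (bottom) to 210 (top), display up.

```bash
python3 - <<'E'
from h import *
f=np.load("pics/w10.npz");C=(f["K"],f["R"],f["t"])
c=lambda p,z:print(cast("wrist",np.array(p)/3+[200,90],z,C).round(4).tolist())
c([[257,53],[480,53]],.165);c([[278,113],[475,113]],.185);c([[280,104],[472,104]],.167);c([[265,360],[463,360]],.224-.0065+.022);c([[272,337],[458,337]],.2175)
E
```

```text
[[0.5217, 0.2606], [0.5751, 0.2606]]
[[0.5284, 0.2467], [0.5716, 0.2468]]
[[0.5273, 0.2482], [0.573, 0.2482]]
[[0.5301, 0.2074], [0.5637, 0.2073]]
[[0.5293, 0.2051], [0.5652, 0.2051]]
```

```bash
python3 -m inch '8 1 0 0 0 0 0.2;9 1.5 0 0 0 0 0.2;5 0 0 0 0 0 0.2;2.5 0 0 0 0 0 0.2;0 0 8 0 0 0 0.2;0 0 8 0 0 0 0.2;0 0 6 0 0 0 0.2;0 0 4 0 0 0 0.2;0 0 2 0 0 0 0.2;0 0 0 0 0 0 0.2' |head -2
python3 go.py 548.2 208 191.5 90
```

```text
clock: 46.68
eef_pos: [0.5474, 0.2077, 0.1949]
t 46.68 at [547.4 207.7 194.9] psi 90.0 rz -0.0 shift [0.3 0.8 3.4] q6 0.17 open 36.1 F [ 0.1  0.2 -1. ] g 20.0
```

```bash
python3 -m inch '0 0.8 2 0 0 0 0.2;0 0 1.5 0 0 0 0.2;0 0 0 0 0 0 0.2;0 0 0 0 0 0 0.35;0 0 0 0 0 0 0.5;0 0 0 0 0 0 0.6;0 0 0 0 0 0 0.6;0 0 -10 0 0 0 0.6;0 0 -30 0 0 0 0.6;0 0 -30 0 0 0 0.6' |grep -v rot
python3 -m inch '-20 0 -20 0 0 0 0.6;-30 0 0 0 0 0 0.6;-30 0 0 0 0 0 0.6;-35 0 0 0 0 0 0.6;-35 0 0 0 0 0 0.6;-35 0 0 0 0 0 0.6;-35 0 0 0 0 0 0.6;-35 0 0 0 0 0 0.6;-20 0 0 0 0 0 0.6;-5 0 0 0 0 0 0.6' |head -2
python3 - <<'E'
from h import *
top,d=optics.grab_frame("top");s,_=optics.grab_frame("scene")
a=cv2.resize(top[160:230,190:290],(700,490),interpolation=cv2.INTER_CUBIC)
np.savez("pics/f.npz",top=top,d=d);cv2.imwrite("pics/f.png",a);cv2.imwrite("pics/f2.png",cv2.resize(s[130:290,320:520],(700,560),interpolation=cv2.INTER_CUBIC))
E
```

```text
clock: 47.52
eef_pos: [0.5477, 0.2078, 0.2625]
contact_force: [1.2, -0.0, 0.4]
opening: 0.0555
gripper_force: 0.0
clock: 48.35
eef_pos: [0.5486, -0.0757, 0.2831]
```

View pics/f.png

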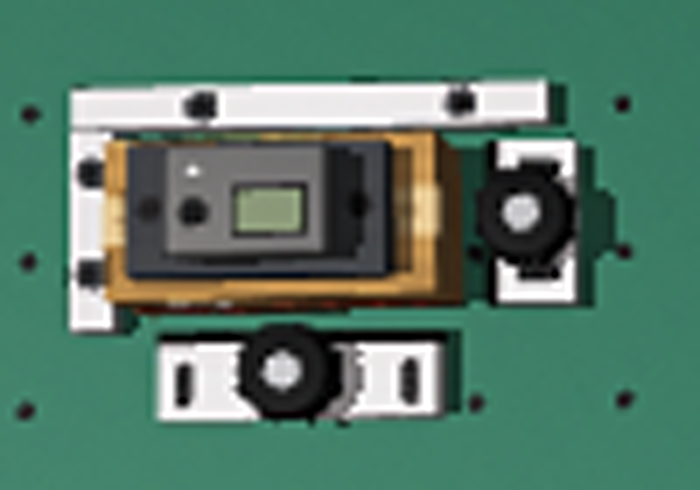

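View pics/f2.png

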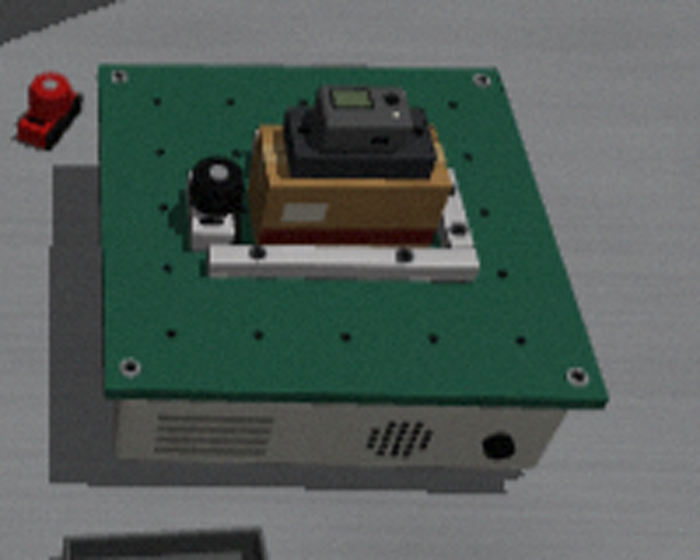

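Everything is stacked and square in both views. One numeric check before I hand in.

```bash
python3 - <<'E'
from h import *
c=lambda n,p,z:print(n,(cast("top",np.array(p)/7+[190,160],z)*1000).round(0).tolist(),(cast("top",np.array(p)/7+[190,160],z)*1000).mean(0).round(1))
c("carton",[[105,140],[440,132],[437,298],[106,298]],.165)
c("ballast",[[127,143],[390,141],[390,275],[127,275]],.185)
c("logger",[[167,147],[326,144],[326,250],[167,250]],.207)
c("long",[[158,340],[446,336],[443,415],[158,420]],.123)
c("short",[[490,140],[575,140],[575,303],[490,303]],.123)
c("fence in",[[114,128]],.12)
E
```

```text
carton [[573.0, 261.0], [573.0, 151.0], [518.0, 152.0], [521.0, 260.0]] [546.5 206. ]
ballast [[569.0, 249.0], [568.0, 164.0], [525.0, 164.0], [527.0, 248.0]] [547.1 206.1]
logger [[565.0, 230.0], [565.0, 180.0], [531.0, 180.0], [532.0, 230.0]] [548.1 205.2]
long [[510.0, 254.0], [509.0, 155.0], [482.0, 157.0], [482.0, 254.0]] [495.6 204.8]
short [[576.0, 140.0], [575.0, 110.0], [519.0, 111.0], [520.0, 140.0]] [547.5 125.3]
fence in [[584.0, 270.0]] [583.7 270. ]
```

```bash
python3 -c "
from rig import r
print(r.finish_job())"
```

```text
the job is handed in; nothing more can be done
None
```

The job is handed in after about 48 s of robot time: carton, both stops, ballast and logger are placed, and my last camera check measured all of them within the position limits; the handover gave no verdict back.

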